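# Put the balance weights away in their holder blocks

## Robot

A 6-joint arm with a two-finger parallel gripper is mounted at the origin on a cart in front of the work surface, level with it; the furniture and walls round the work are solid. World frame = base frame: x ahead of the robot, y to its left, z up, the work surface at z = 0. Lengths are in m, angles in rad, forces in N, time in s.
With the tool pointing down it reaches from about 0.275 to 0.75 m from the base axis. Payload 10.2 kg.
Tool frame: the origin (TCP) lies at the very end of the fingers, on their centre line; the grasp point (between the pads) lies bot.pinch_z behind it (bot.pinch_z is the distance from the TCP to the grasp point, in m); x points along the fingers, y is the direction in which the jaws open and shut, and the axes are right-handed (so a half turn about x gives the same grasp; the last joint's range is limited). The gripper opens to 85 mm and grips with 20 to 120 N. Pads are 22 mm wide; open, the fingers measure 114 mm over their backs; the gripper's body (76 mm by 85 mm) begins 54 mm behind the grasp point. The pads swing forward as they close: fully open they stand 13 mm farther back than shut.
Start: joints at [1.006, 0.313, 1.498, -0, 1.331, -0.223], TCP at [0.176, 0.495, 0.231] pointing down, gripper open.
Joint ranges: [-2.94, 2.94], [-0.97, 2.17], [0.19, 2.56], [-1.23, 4.37], [0.02, 3.11], [-2.88, 2.88]. Speed limits (rad/s): [2.39, 2.39, 3.01, 3.14, 3.14, 3.14].

## Interface

Orientations are given as [roll, pitch, yaw] about the fixed x, y, z axes, in that order (R = Rz(yaw) Ry(pitch) Rx(roll)).
In Python, from workcell import bot gives the robot as it stands.
- The arm moves only by the shell command python3 -m creep 'ROWS' [OPENING] [FORCE]. ROWS is JSON, a list that holds one entry, the list of rows, each a list of 4 numbers: the shift along the tool's x, y, z in cm, then the turn about the tool's x in degrees. A call has exactly 10 rows; each row is the pose to reach, as a shift and turn from the pose measured when the call began, along the tool's axes at that moment; what a row does not reach only later rows make up. A row lasts 1/8 s, in which the tool goes at most 62.5 mm and 10.7 degrees, less where a joint would pass 70% of its speed; a pose out of reach is approached as far as the arm can. A call with a gripper value outside its range is refused whole. OPENING is the opening in per cent of the stroke, from 0 (shut) to 100 (fully open), set as the call begins (- or left out, the last holds). The fingers move at their own pace and stop on an object; FORCE is the grip in N (left out, the last holds). Time passes only in rows, so rows that repeat a pose let the fingers close, or fill a call up. It gives the time, the measured TCP pose, the force and the opening at its end, in the units of the state.
- bot.read_state(): the state, without advancing time (a new reading comes with each control period).
- bot.snapshot(name): name is "side" or "top"; returns (picture, depth): 400x640x3 uint8, blue, green, red; 400x640 float32, m along the optical axis (not along the pixel's ray), 0 where there is no reading.
- bot.calibration(name): a dict with "K" (3x3 intrinsics, pixels), "world_from_camera" (4x4, takes a point from camera to world coordinates). Camera axes: x right, y down, z forward; pixel columns grow to the right and rows downward; lengths in m; the calibration is good to about 2 mm. A picture is of the moment at which its call begins. calibration takes no time and is no camera call.
- bot.hand_in(): hands the job in, once; it reports no verdict.
The state is a dict: "time_s": time; "q": joint angles; "joint_velocities": joint speeds; "effort": joint torques, N m; "ee_pos": TCP position; "eef_rot": TCP orientation; "ft_force": force on the tool from outside, world axes, zero at the start; "moment": the same for the moment, N m; "opening": opening from 0.0 (shut) to 1.0 (fully open).
Only numpy, scipy, OpenCV 4.12 (cv2) and the standard library are available. Lean on these libraries where they do the work, as an engineer would, in place of code of your own. Each camera call takes 0.05 s, during which the arm holds its last target. There are 200 camera calls.

## Task

The balance check is finished: put the four knobbed steel weights away in the wooden holder blocks, each upright on the floor of the well made for its size, the widest weight in the widest well and so on down to the smallest. Set each weight down gently, never letting it drop, and leave the lidded dish and the capped vial where they stand.

Things in the scene. Friction and masses are not known exactly. Their poses are not given: they have to be found in the camera images.
- weight_a_mid (a point): The largest of the four loose steel balance weights: an upright cylinder 46 mm in diameter with a neck and a narrower round knob on top, 72 mm tall in all (the straight body is the lower 50 mm), about 600 g. The point is on its axis, half-way up (36 mm above its underside); z runs up the axis.
- nest_a_seat (a point): The largest of the four fixed square light-wood holder blocks: 92 x 92 mm, 14 mm tall, with one round grey-lined well, 62 mm across and 8 mm deep, in the middle of its top, made for the 46 mm weight (8 mm of play all round). The point is the centre of the well's floor, 6 mm above the worktop; z up, x and y along the block's sides.
- weight_b_mid (a point): The second largest of the four loose steel balance weights: an upright cylinder 35 mm in diameter with a neck and a narrower round knob on top, 56 mm tall in all (the straight body is the lower 39 mm), about 250 g. The point is on its axis, half-way up (28 mm above its underside); z runs up the axis.
- nest_b_seat (a point): The second largest of the four fixed square light-wood holder blocks: 82 x 82 mm, 14 mm tall, with one round grey-lined well, 51 mm across and 8 mm deep, in the middle of its top, made for the 35 mm weight (8 mm of play all round). The point is the centre of the well's floor, 6 mm above the worktop; z up, x and y along the block's sides.
- weight_c_mid (a point): The third largest of the four loose steel balance weights: an upright cylinder 26 mm in diameter with a neck and a narrower round knob on top, 44 mm tall in all (the straight body is the lower 30 mm), about 100 g. The point is on its axis, half-way up (22 mm above its underside); z runs up the axis.
- nest_c_seat (a point): The third largest of the four fixed square light-wood holder blocks: 72 x 72 mm, 14 mm tall, with one round grey-lined well, 42 mm across and 8 mm deep, in the middle of its top, made for the 26 mm weight (8 mm of play all round). The point is the centre of the well's floor, 6 mm above the worktop; z up, x and y along the block's sides.
- weight_d_mid (a point): The smallest of the four loose steel balance weights: an upright cylinder 18 mm in diameter with a neck and a narrower round knob on top, 34 mm tall in all (the straight body is the lower 23 mm), about 50 g. The point is on its axis, half-way up (17 mm above its underside); z runs up the axis.
- nest_d_seat (a point): The smallest of the four fixed square light-wood holder blocks: 62 x 62 mm, 14 mm tall, with one round grey-lined well, 34 mm across and 8 mm deep, in the middle of its top, made for the 18 mm weight (8 mm of play all round). The point is the centre of the well's floor, 6 mm above the worktop; z up, x and y along the block's sides.
- lidded_dish_mid (a point): Bystander: a round flat aluminium dish with a lid, 61 mm across, 26 mm tall, loose on the worktop to the left of the work; to be left alone. The point is its centre.
- capped_vial_mid (a point): Bystander: a small clear sample vial with a white cap, 33 mm across, 78 mm tall, standing loose on the worktop to the right of the work; to be left alone. The point is its centre.
There are look-alikes about, which are no part of the job. Leave any green or turquoise look-alike of the part that bears nest_c_seat alone.

How it is judged:
At the end, for the whole second after the job is handed in: Each weight stands in the well of its own size: axis within 12 mm of the well's centre, underside on the well's floor (within 3 mm), tilted less than 0.1 rad, at rest; all four released (horizontal distance between weight_a_mid and nest_a_seat below 0.012 m and z of weight_a_mid in the frame of nest_a_seat between 0.033 and 0.039 m and angle between each of weight_a_mid, weight_b_mid, weight_c_mid, weight_d_mid's own z axis and vertical below 0.1 rad and linear speed of each of weight_a, weight_b, weight_c, weight_d below 0.02 m/s and horizontal distance between weight_b_mid and nest_b_seat below 0.012 m and z of weight_b_mid in the frame of nest_b_seat between 0.025 and 0.031 m and horizontal distance between weight_c_mid and nest_c_seat below 0.012 m and z of weight_c_mid in the frame of nest_c_seat between 0.019 and 0.025 m and horizontal distance between weight_d_mid and nest_d_seat below 0.012 m and z of weight_d_mid in the frame of nest_d_seat between 0.014 and 0.02 m); the robot touches nothing.
It fails at once if a weight is dropped: loose in the air with its underside more than 4 cm above the worktop ((height (world z) of weight_a_mid above 0.076 m and contact force between the fingers and weight_a below 0.05 N) or (height (world z) of weight_b_mid above 0.068 m and contact force between the fingers and weight_b below 0.05 N) or (height (world z) of weight_c_mid above 0.062 m and contact force between the fingers and weight_c below 0.05 N) or (height (world z) of weight_d_mid above 0.057 m and contact force between the fingers and weight_d below 0.05 N)).
It fails at once if the lidded dish is pushed away or knocked over (distance of lidded_dish_mid from where it was at the start of the episode above 0.02 m or angle between lidded_dish_mid's own z axis and vertical above 0.3 rad).
It fails at once if the capped vial is pushed away or knocked over (distance of capped_vial_mid from where it was at the start of the episode above 0.02 m or angle between capped_vial_mid's own z axis and vertical above 0.3 rad).
It also fails if it takes over 109 s, if anything falls off the work surface, if the arm or the gripper's body presses on something with over 40 N, if the wrist force passes 120 N, or if a joint passes its speed limit or range.

## Working session

There is one attempt and no reset: what is moved stays moved. The work goes in short steps, Python scripts to look and compute and a shell command to move; the robot and the scene stay as the last step left them, time stands still between calls to the robot, and variables do not carry over. Pictures are saved under pics/ and viewed, about 12 in all and at most 16, crops included, and the job is handed in when it is done.

```bash
mkdir -p pics; cat > h.py <<'E'
import numpy as np, cv2
from workcell import bot
def snap(n,f):
    p,d=bot.snapshot(n); cv2.imwrite(f'pics/{f}.png',p); np.save(f'pics/{f}.npy',d); return p,d
def world(n,u,v,z=None,d=None):
    c=bot.calibration(n);K=np.array(c["K"]);T=np.array(c["world_from_camera"])
    r=np.linalg.inv(K)@[u,v,1]
    if z is None: return T[:3,:3]@(r*d)+T[:3,3]
    w=T[:3,:3]@r; return T[:3,3]+w*(z-T[2,3])/w[2]
E
python3 - <<'E'
from h import *
snap('top','t0'); snap('side','s0')
s=bot.read_state(); print({k:np.round(v,3) for k,v in s.items()}, bot.pinch_z)
for n in('top','side'): print(bot.calibration(n))
E
```

```text
{'time_s': np.float64(0.1), 'q': array([ 1.006,  0.313,  1.498, -0.   ,  1.331, -0.223]), 'joint_velocities': array([-0.002, -0.001, -0.004, -0.001, -0.   , -0.001]), 'effort': array([ 2.0000e-03, -4.1290e+01, -2.6014e+01, -0.0000e+00,  3.0000e-03,
        0.0000e+00]), 'ee_pos': array([0.176, 0.494, 0.231]), 'eef_rot': array([-1.765,  1.57 , -2.106]), 'ft_force': array([ 0.012, -0.409, -0.478]), 'moment': array([-0.034,  0.007,  0.006]), 'opening': np.float64(0.998)} 0.0187
{'K': array([[422.26531967,   0.        , 316.0384387 ],
       [  0.        , 422.26531967, 202.43490396],
       [  0.        ,   0.        ,   1.        ]]), 'world_from_camera': array([[-0.02317464, -0.98682546,  0.16012009,  0.28134004],
       [-0.99970321,  0.02407823,  0.00370501, -0.02868401],
       [-0.0075116 , -0.15998671, -0.98709059,  1.3489286 ],
       [ 0.        ,  0.        ,  0.        ,  1.        ]])}
{'K': array([[366.15525296,   0.        , 322.39250099],
       [  0.        , 366.15525296, 202.37435189],
       [  0.        ,   0.        ,   1.        ]]), 'world_from_camera': array([[ 0.90644289, -0.20550354,  0.36895741, -0.01981409],
       [-0.42189047, -0.48038911,  0.76891789, -1.05503385],
       [ 0.01922777, -0.85263978, -0.52214529,  0.76102075],
       [ 0.        ,  0.        ,  0.        ,  1.        ]])}
```

View pics/t0.png

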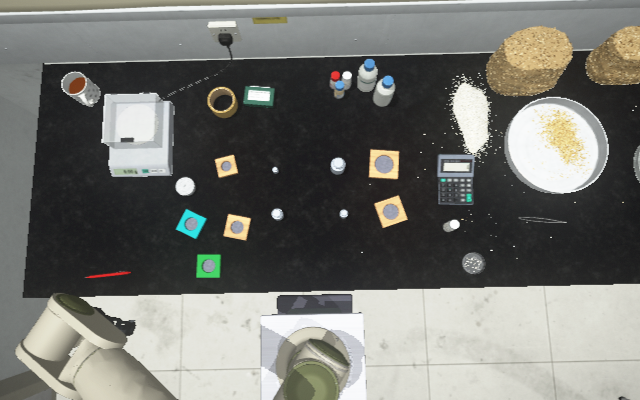

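View pics/s0.png

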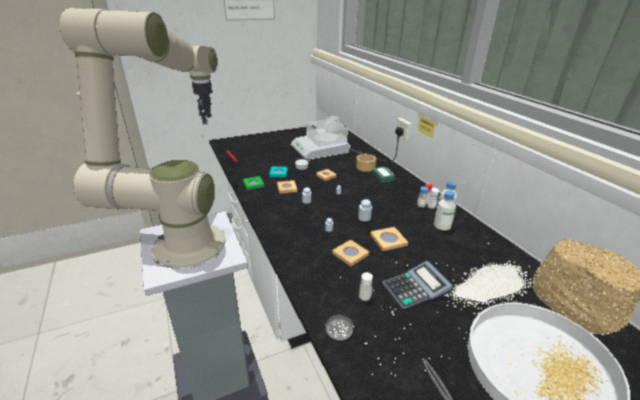

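```bash
python3 - <<'E'
from h import *
p=cv2.imread('pics/t0.png')[145:250,205:415]
cv2.imwrite('pics/t0c.png',cv2.resize(p,None,fx=3.8,fy=3.8,interpolation=cv2.INTER_CUBIC))
# contours of light wood
im=cv2.imread('pics/t0.png');h=cv2.cvtColor(im,cv2.COLOR_BGR2HSV)
m=cv2.inRange(h,(8,50,150),(25,255,255));m[:,:205]=0;m[:,415:]=0;m[:145]=0;m[250:]=0
for c in cv2.findContours(m,cv2.RETR_EXTERNAL,cv2.CHAIN_APPROX_NONE)[0]:
    if cv2.contourArea(c)<100: continue
    (u,v),wh,a=cv2.minAreaRect(c); w=world('top',u,v,z=.012)
    print('block',round(u,1),round(v,1),np.round(wh,1),round(a),np.round(w,4), 'size mm',np.round(np.array(wh)/422*1.33*1000))
E
```

```text
block 236.6 226.7 [23.3 23.1] 13 [0.4261 0.231  0.012 ] size mm [73. 73.]
block 390.4 211.1 [25.9 26.4] 71 [ 0.4644 -0.2602  0.012 ] size mm [82. 83.]
block 225.9 165.6 [18.9 20.1] 77 [0.6268 0.2671 0.012 ] size mm [60. 63.]
block 383.7 163.8 [29.4 27.9] 4 [ 0.6202 -0.2465  0.012 ] size mm [93. 88.]
```

View pics/t0c.png

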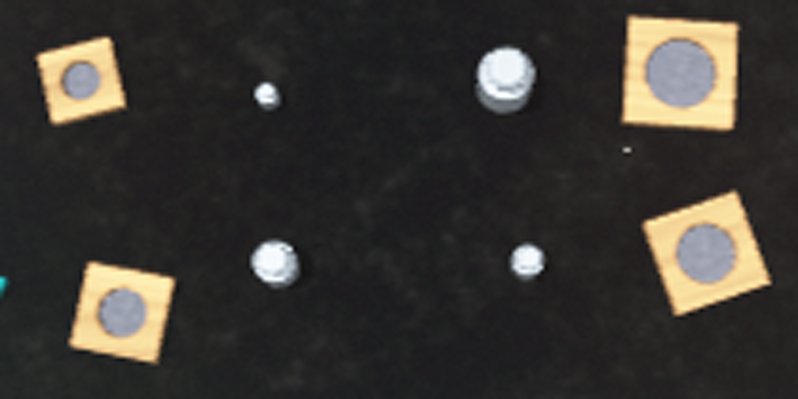

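Candidates: in the top picture the weights are a (338,163), b (277,213), c (343,213) and d (275,169). The wood blocks are a (384,164), b (390,211), c (237,227) and d (226,166). The turquoise (191,223) and green (208,265) blocks are look-alikes, so I leave them alone. The dish is at (185,186) and the vial at (452,225). Block sizes measure 91, 82, 73 and 62 mm, which matches the description.

```bash
cat >> h.py <<'E'
from scipy.spatial.transform import Rotation as Ro
def tool(p):  # world target -> tool shift in cm
    s=bot.read_state(); R=Ro.from_euler('xyz',s['eef_rot']).as_matrix()
    return np.round(100*R.T@(np.array(p)-s['ee_pos']),2)
E
python3 - <<'E'
from h import *
W={}
for n,u,v,h,r in(('a',338.1,165,.072,.023),('b',277.3,214,.056,.0175),('c',343.4,213.1,.044,.013),('d',274.7,169.4,.034,.009)):
    w=world('top',u,v,z=h); print(n,'top-cam knob',np.round(w,4))
    for cam,f in(('top','t0'),('side','s0')):
        d=np.load(f'pics/{f}.npy');c=bot.calibration(cam);K=c['K'];T=np.array(c['world_from_camera'])
        vv,uu=np.mgrid[:400,:640];P=np.stack([(uu-K[0,2])/K[0,0]*d,(vv-K[1,2])/K[1,1]*d,d],-1)@T[:3,:3].T+T[:3,3]
        q=P[(np.hypot(P[...,0]-w[0],P[...,1]-w[1])<.05)&(P[...,2]>.008)&(d>0)]
        t=q[q[:,2]>q[:,2].max()-.008]
        print('  ',cam,len(q),'bbox mid',np.round((q.min(0)+q.max(0))/2,4)[:2],'top mean',np.round(t.mean(0),4),len(t),'zmax',round(q[:,2].max(),4))
for n,u,v in(('a',384,163.8),('b',390.6,211.4),('c',236.9,226.9),('d',226.3,165.9)):
    print('well',n,np.round(world('top',u,v,z=.006),4))
s=bot.read_state(); print(np.round(Ro.from_euler('xyz',s['eef_rot']).as_matrix(),4))
E
```

```text
a top-cam knob [ 0.6046 -0.0951  0.072 ]
   top 201 bbox mid [ 0.6134 -0.0937] top mean [ 0.6129 -0.0968  0.0721] 77 zmax 0.0758
   side 218 bbox mid [ 0.6131 -0.1011] top mean [ 0.6129 -0.1001  0.0716] 41 zmax 0.0752
b top-cam knob [0.4578 0.0967 0.056 ]
   top 111 bbox mid [0.462  0.0983] top mean [0.4619 0.0986 0.0564] 45 zmax 0.0613
   side 98 bbox mid [0.462  0.0944] top mean [0.4627 0.0963 0.0551] 18 zmax 0.0592
c top-cam knob [ 0.4573 -0.1083  0.044 ]
   top 58 bbox mid [ 0.4579 -0.0971] top mean [ 0.459  -0.1104  0.0448] 26 zmax 0.0487
   side 71 bbox mid [ 0.4588 -0.1135] top mean [ 0.4594 -0.1123  0.0433] 17 zmax 0.0463
d top-cam knob [0.6048 0.1059 0.034 ]
   top 31 bbox mid [0.6068 0.1167] top mean [0.6084 0.1061 0.0318] 14 zmax 0.0345
   side 26 bbox mid [0.6074 0.1033] top mean [0.6095 0.1024 0.0336] 6 zmax 0.0357
well a [ 0.6216 -0.2485  0.006 ]
well b [ 0.4642 -0.262   0.006 ]
well c [0.4262 0.2311 0.006 ]
well d [0.6275 0.2672 0.006 ]
[[-6.000e-04  3.352e-01  9.422e-01]
 [-9.000e-04  9.422e-01 -3.352e-01]
 [-1.000e+00 -1.100e-03 -2.000e-04]]
```

```bash
python3 -c "
from h import *
print(tool([.612,-.098,.13]),tool([.612,-.098,.022]))"
```

```text
[ 10.11 -41.19  60.95] [ 20.91 -41.18  60.95]
```

```bash
python3 -m creep '[[[1,-4,6,0],[2,-8,12,0],[3,-12,18,0],[4,-16,24,0],[5,-20,30,0],[6,-24,36,0],[7,-28,42,0],[8,-32,48,0],[9,-36.5,54.5,0],[10.1,-41.2,60.9,0]]]' 100 40
python3 -m creep '[[[0,0,0,0],[0,0,0,0],[0,0,0,0],[0,0,0,0],[0,0,0,0],[0,0,0,0],[0,0,0,0],[0,0,0,0],[0,0,0,0],[0,0,0,0]]]'
python3 -c "
from h import *
print(tool([.612,-.098,.13]),tool([.612,-.098,.022]))"
```

```text
time_s: 1.35
ee_pos: [0.5451, -0.0049, 0.1453]
eef_rot: [-2.135, 1.57, -2.477]
ft_force: [0.0, 0.5, 0.5]
opening: 1.001
time_s: 2.6
ee_pos: [0.5451, -0.0049, 0.1453]
eef_rot: [-2.128, 1.57, -2.47]
ft_force: [-0.5, -0.5, 0.4]
opening: 0.999
[ 1.53 -6.53  9.42] [12.33 -6.52  9.43]
```

```bash
python3 -m creep '[[[0.5,-3,4.5,0],[1.5,-6.5,9.4,0],[1.5,-6.5,9.4,0],[3,-6.5,9.4,0],[5,-6.5,9.4,0],[7,-6.5,9.4,0],[9,-6.5,9.4,0],[11,-6.5,9.4,0],[12.3,-6.5,9.4,0],[12.3,-6.5,9.4,0]]]'
python3 - <<'E'
from h import *
p,d=snap('top','t1');q,_=snap('side','s1')
cv2.imwrite('pics/v1.png',np.hstack([cv2.resize(p[120:240,280:420],None,fx=2.8,fy=2.8),cv2.resize(q[140:260,300:440],None,fx=2.8,fy=2.8)]))
E
```

```text
time_s: 3.85
ee_pos: [0.6111, -0.097, 0.0215]
eef_rot: [-2.743, 1.568, -3.085]
ft_force: [-0.1, 0.2, 0.1]
opening: 0.995
```

View pics/v1.png

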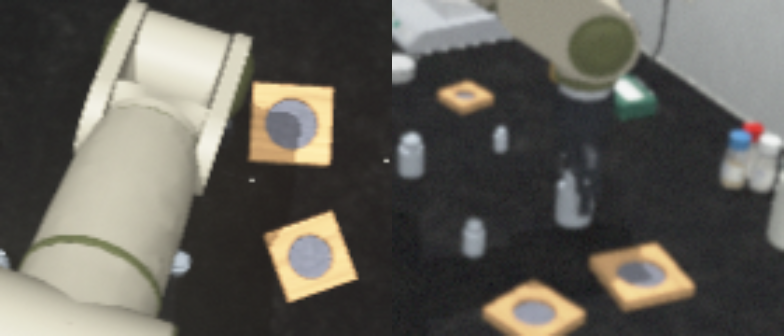

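The side crop shows weight a standing upright between the open fingers, with the well of block a clear to its right. Closing.

```bash
python3 -m creep '[[[0,0,0,0],[0,0,0,0],[0,0,0,0],[0,0,0,0],[0,0,0,0],[0,0,0,0],[0,0,0,0],[0,0,0,0],[0,0,0,0],[0,0,0,0]]]' 0 60
python3 -m creep '[[[-0.3,0,0,0],[-0.6,0,0,0],[-0.9,0,0,0],[-1.2,0,0,0],[-1.5,0,0,0],[-2,0,0,0],[-2.5,0,0,0],[-3,0,0,0],[-3,0,0,0],[-3,0,0,0]]]'
python3 -c "
from h import *
print(tool([.6216,-.2485,.055]),tool([.6216,-.2485,.028]),bot.read_state()['ft_force'])"
```

```text
time_s: 5.2
ee_pos: [0.6127, -0.097, 0.0242]
eef_rot: [0.041, 1.569, -0.301]
ft_force: [-0.4, 4.2, 7.2]
opening: 0.519
time_s: 6.45
ee_pos: [0.6125, -0.0969, 0.0541]
eef_rot: [0.045, 1.569, -0.297]
ft_force: [-0.5, 0.2, -4.9]
opening: 0.517
[ -0.08 -13.98   5.93] [  2.62 -13.98   5.93] [-0.46886489  0.23141176 -4.94050039]
```

```bash
python3 -m creep '[[[0,-2,0.8,0],[0,-4,1.7,0],[0,-6.5,2.8,0],[0,-9,3.8,0],[0,-11.5,4.9,0],[0,-13.5,5.7,0],[0,-14,5.9,0],[0,-14,5.9,0],[0.3,-14,5.9,0],[0.6,-14,5.9,0]]]'
python3 -c "
from h import *
print(tool([.6216,-.2485,.0302]),bot.read_state()['ft_force'])"
```

```text
time_s: 7.7
ee_pos: [0.6213, -0.2478, 0.048]
eef_rot: [0.121, 1.569, -0.22]
ft_force: [-0.5, -0.6, -5.8]
opening: 0.519
[ 1.78 -0.05  0.04] [-0.48642379 -0.63135168 -5.76836008]
```

```bash
python3 -m creep '[[[0.3,0,0,0],[0.6,0,0,0],[0.9,0,0,0],[1.2,0,0,0],[1.4,0,0,0],[1.5,0,0,0],[1.6,0,0,0],[1.7,0,0,0],[1.75,0,0,0],[1.75,0,0,0]]]'
python3 - <<'E'
from h import *
p,d=snap('top','t2');q,_=snap('side','s2')
cv2.imwrite('pics/v2.png',cv2.resize(q[160:300,320:480],None,fx=4,fy=4,interpolation=cv2.INTER_CUBIC))
E
```

```text
time_s: 8.95
ee_pos: [0.6213, -0.2479, 0.0305]
eef_rot: [0.133, 1.569, -0.208]
ft_force: [1.1, 0.4, -5.0]
opening: 0.517
```

View pics/v2.png

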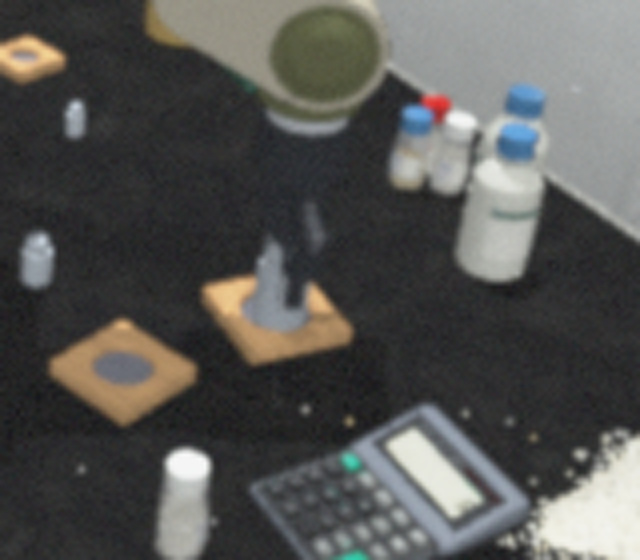

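Weight a is in its well at about (275,300) in the crop, but the force reading says the arm still carries it. Easing it down to contact.

```bash
python3 -m creep '[[[0.05,0,0,0],[0.1,0,0,0],[0.1,0,0,0],[0.15,0,0,0],[0.15,0,0,0],[0.2,0,0,0],[0.2,0,0,0],[0.2,0,0,0],[0.2,0,0,0],[0.2,0,0,0]]]'
```

```text
time_s: 10.3
ee_pos: [0.6216, -0.2479, 0.0302]
eef_rot: [-0.053, 1.568, -0.394]
ft_force: [-7.3, 3.9, 11.7]
opening: 0.515
```

```bash
python3 -m creep '[[[0,0,0,0],[0,0,0,0],[0,0,0,0],[0,0,0,0],[0,0,0,0],[0,0,0,0],[-2,0,0,0],[-5,0,0,0],[-8,0,0,0],[-10,0,0,0]]]' 90
python3 -c "
from h import *
print(tool([.607,.104,.12]),tool([.607,.104,.010]))"
```

```text
time_s: 11.55
ee_pos: [0.6219, -0.2481, 0.1336]
eef_rot: [-0.136, 1.565, -0.476]
ft_force: [-0.2, -0.4, -1.2]
opening: 0.901
[  1.26  32.69 -13.17] [ 12.26  32.7  -13.24]
```

```bash
python3 -m creep '[[[0,5,-2,0],[0.5,10.5,-4.2,0],[0.8,16,-6.5,0],[1.2,21.5,-8.7,0],[1.2,27,-10.9,0],[1.2,31,-12.6,0],[1.2,32.7,-13.2,0],[2,32.7,-13.2,0],[4,32.7,-13.2,0],[7,32.7,-13.2,0]]]' 70
python3 - <<'E'
from h import *
print(tool([.607,.104,.010]))
p,d=snap('top','t3');q,_=snap('side','s3')
cv2.imwrite('pics/v3.png',np.hstack([cv2.resize(p[120:240,280:420],None,fx=2.8,fy=2.8),cv2.resize(q[120:240,280:420],None,fx=2.8,fy=2.8)]))
E
```

```text
time_s: 12.8
ee_pos: [0.6078, 0.1019, 0.0624]
eef_rot: [-0.087, 1.563, -0.43]
ft_force: [-0.4, -0.4, -0.6]
opening: 0.7
[ 5.24  0.17 -0.19]
```

View pics/v3.png

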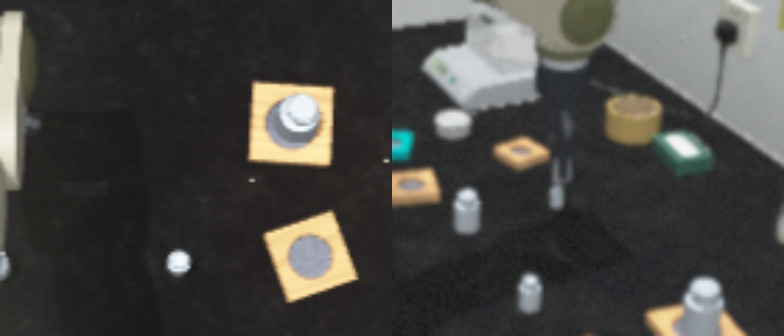

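Weight a stands upright in its well (crop 298,112). Weight d is under the fingers.

```bash
python3 -m creep '[[[1,0.1,-0.2,0],[2,0.2,-0.2,0],[3,0.2,-0.2,0],[4,0.2,-0.2,0],[4.6,0.2,-0.2,0],[5.1,0.2,-0.2,0],[5.1,0.2,-0.2,0],[5.1,0.2,-0.2,0],[5.1,0.2,-0.2,0],[5.1,0.2,-0.2,0]]]'
python3 -m creep '[[[0,0,0,0],[0,0,0,0],[0,0,0,0],[0,0,0,0],[0,0,0,0],[0,0,0,0],[0,0,0,0],[0,0,0,0],[0,0,0,0],[0,0,0,0]]]' 0 30
python3 -m creep '[[[-0.3,0,0,0],[-0.6,0,0,0],[-0.9,0,0,0],[-1.2,0,0,0],[-1.5,0,0,0],[-2,0,0,0],[-2.5,0,0,0],[-3,0,0,0],[-3,0,0,0],[-3,0,0,0]]]'
python3 -c "
from h import *
print(tool([.6275,.2672,.042]),bot.read_state()['ft_force'])"
```

```text
time_s: 14.15
ee_pos: [0.6044, 0.1045, 0.0086]
eef_rot: [-1.39, 1.568, -1.732]
ft_force: [-0.3, -0.3, 0.5]
opening: 0.702
time_s: 15.4
ee_pos: [0.6045, 0.1045, 0.0088]
eef_rot: [-1.249, 1.568, -1.591]
ft_force: [-0.8, 2.2, 4.7]
opening: 0.194
time_s: 16.65
ee_pos: [0.6044, 0.1046, 0.0387]
eef_rot: [-1.346, 1.568, -1.689]
ft_force: [-0.1, 0.2, 0.0]
opening: 0.193
[-0.38 16.09 -3.29] [-0.1035264   0.19754038  0.00631215]
```

```bash
python3 -m creep '[[[-0.3,2,-0.4,0],[-0.3,4.5,-0.9,0],[-0.3,7,-1.5,0],[-0.3,9.5,-2,0],[-0.3,12,-2.5,0],[-0.3,14.5,-3,0],[-0.3,16,-3.5,0],[-0.3,16,-3.5,0],[-0.3,16,-3.5,0],[-0.3,16,-3.5,0]]]'
python3 - <<'E'
from h import *
print(tool([.625,.2672,.0148]))
p,d=snap('top','t4');q,_=snap('side','s4')
cv2.imwrite('pics/v4.png',np.hstack([cv2.resize(p[120:220,170:290],None,fx=3.2,fy=3.2),cv2.resize(q[120:220,260:380],None,fx=3.2,fy=3.2)]))
E
```

```text
time_s: 17.9
ee_pos: [0.6253, 0.2663, 0.0413]
eef_rot: [-1.357, 1.568, -1.701]
ft_force: [-0.1, 0.0, -0.5]
opening: 0.198
[ 2.65  0.09 -0.06]
```

View pics/v4.png

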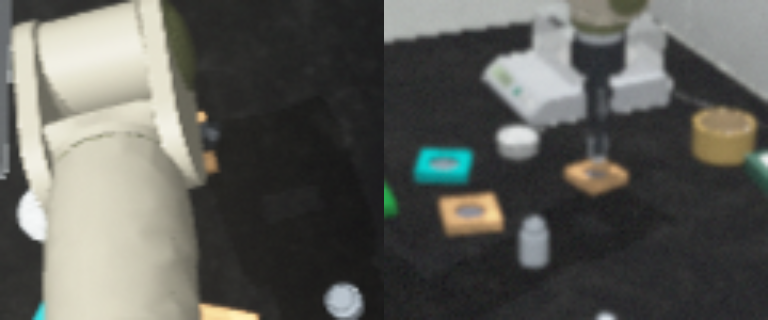

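Weight d hangs just above its well at about (597,165) in the crop. Lowering it.

```bash
python3 -m creep '[[[0.4,0.1,0,0],[0.8,0.1,0,0],[1.2,0.1,0,0],[1.6,0.1,0,0],[1.9,0.1,0,0],[2.2,0.1,0,0],[2.4,0.1,0,0],[2.5,0.1,0,0],[2.6,0.1,0,0],[2.65,0.1,0,0]]]'
python3 -m creep '[[[0,0,0,0],[0,0,0,0],[0.05,0,0,0],[0.05,0,0,0],[0.05,0,0,0],[0.1,0,0,0],[0.1,0,0,0],[0.1,0,0,0],[0.1,0,0,0],[0.1,0,0,0]]]'
```

```text
time_s: 19.25
ee_pos: [0.6257, 0.2673, 0.0149]
eef_rot: [-1.28, 1.568, -1.623]
ft_force: [-1.3, -0.5, 2.0]
opening: 0.198
time_s: 20.5
ee_pos: [0.6259, 0.2673, 0.0148]
eef_rot: [-1.099, 1.568, -1.442]
ft_force: [-3.3, -2.1, 8.1]
opening: 0.191
```

```bash
python3 -m creep '[[[0,0,0,0],[0,0,0,0],[0,0,0,0],[0,0,0,0],[0,0,0,0],[0,0,0,0],[-2,0,0,0],[-5,0,0,0],[-8,0,0,0],[-10.5,0,0,0]]]' 60
python3 -c "
from h import *
print(tool([.459,-.111,.12]),tool([.459,-.111,.012]))"
```

```text
time_s: 21.75
ee_pos: [0.6262, 0.2678, 0.1229]
eef_rot: [-0.322, 1.567, -0.665]
ft_force: [0.3, 0.5, 0.3]
opening: 0.594
[  0.33 -41.29  -2.99] [ 11.13 -41.28  -3.03]
```

```bash
python3 -m creep '[[[0,-5,-0.4,0],[0,-10.5,-0.8,0],[0,-16,-1.2,0],[0,-21.5,-1.5,0],[0,-27,-2,0],[0,-32.5,-2.4,0],[0,-37.5,-2.8,0],[0.3,-41.3,-3,0],[0.3,-41.3,-3,0],[3,-41.3,-3,0]]]' 70
python3 - <<'E'
from h import *
print(tool([.459,-.111,.011]))
p,d=snap('top','t5');q,_=snap('side','s5')
cv2.imwrite('pics/v5.png',np.hstack([cv2.resize(p[120:240,190:310],None,fx=3.2,fy=3.2),cv2.resize(q[140:260,260:380],None,fx=3.2,fy=3.2)]))
E
```

```text
time_s: 23.0
ee_pos: [0.4605, -0.1116, 0.0953]
eef_rot: [-0.194, 1.561, -0.537]
ft_force: [0.6, 0.8, -0.5]
opening: 0.701
[ 8.43  0.02 -0.24]
```

View pics/v5.png

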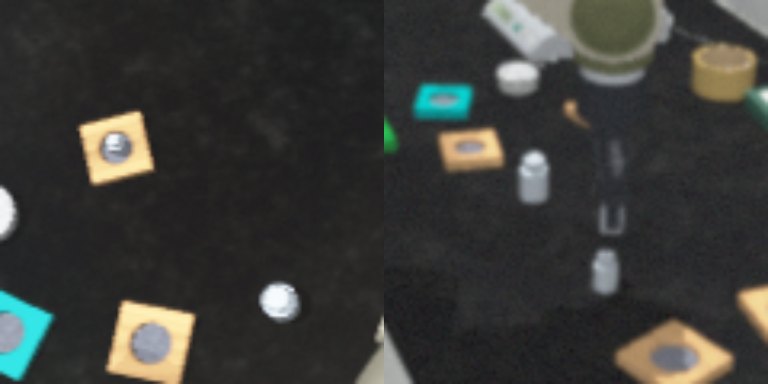

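Weight d stands upright in its well (crop 115,147). Next is c.

```bash
python3 -m creep '[[[1.5,0,-0.2,0],[3,0,-0.2,0],[4.5,0,-0.2,0],[6,0,-0.2,0],[7.5,0,-0.2,0],[8.4,0,-0.2,0],[8.4,0,-0.2,0],[8.4,0,-0.2,0],[8.4,0,-0.2,0],[8.4,0,-0.2,0]]]'
python3 -m creep '[[[0,0,0,0],[0,0,0,0],[0,0,0,0],[0,0,0,0],[0,0,0,0],[0,0,0,0],[0,0,0,0],[0,0,0,0],[0,0,0,0],[0,0,0,0]]]' 0 40
python3 -m creep '[[[-0.4,0,0,0],[-0.8,0,0,0],[-1.5,0,0,0],[-2.5,0,0,0],[-3.5,0,0,0],[-5,0,0,0],[-6.5,0,0,0],[-8,0,0,0],[-8,0,0,0],[-8,0,0,0]]]'
python3 -c "
from h import *
print(tool([.4262,.2311,.09]),tool([.459,-.111,.05]),bot.read_state()['ft_force'])"
```

```text
time_s: 24.35
ee_pos: [0.4567, -0.1096, 0.0087]
eef_rot: [-0.482, 1.569, -0.825]
ft_force: [0.5, 0.2, -0.4]
opening: 0.705
time_s: 25.6
ee_pos: [0.4568, -0.1096, 0.009]
eef_rot: [-0.429, 1.569, -0.772]
ft_force: [-1.9, 1.2, 5.7]
opening: 0.284
time_s: 26.85
ee_pos: [0.4565, -0.1094, 0.0887]
eef_rot: [-0.57, 1.57, -0.912]
ft_force: [0.2, 0.1, -0.6]
opening: 0.286
[ -0.17  31.05 -14.29] [ 3.87 -0.07  0.29] [ 0.1933121   0.09878731 -0.59105282]
```

```bash
python3 -m creep '[[[0,2.5,-1.2,0],[0,6,-2.8,0],[0,10,-4.7,0],[0,14,-6.6,0],[0,18,-8.4,0],[0,22,-10.3,0],[0,26,-12.2,0],[0,29,-13.6,0],[0,31,-14.5,0],[0,31,-14.5,0]]]'
python3 -m creep '[[[0.5,0,0,0],[1,0,0,0],[2,0,0,0],[3,0,0,0],[3.8,0,0,0],[4.4,0,0,0],[4.8,0,0,0],[4.8,0,0,0],[4.8,0,0,0],[4.8,0,0,0]]]'
python3 - <<'E'
from h import *
print(tool([.424,.2311,.015]))
p,d=snap('top','t6');q,_=snap('side','s6')
cv2.imwrite('pics/v6.png',np.hstack([cv2.resize(p[160:280,170:290],None,fx=3.2,fy=3.2),cv2.resize(q[120:240,230:350],None,fx=3.2,fy=3.2)]))
E
```

```text
time_s: 28.1
ee_pos: [0.4235, 0.2321, 0.0876]
eef_rot: [-1.59, 1.569, -1.931]
ft_force: [0.2, -0.3, -1.1]
opening: 0.288
time_s: 29.35
ee_pos: [0.4236, 0.2321, 0.0399]
eef_rot: [-1.251, 1.57, -1.592]
ft_force: [0.9, 0.2, -0.2]
opening: 0.287
[ 2.49 -0.08  0.07]
```

View pics/v6.png

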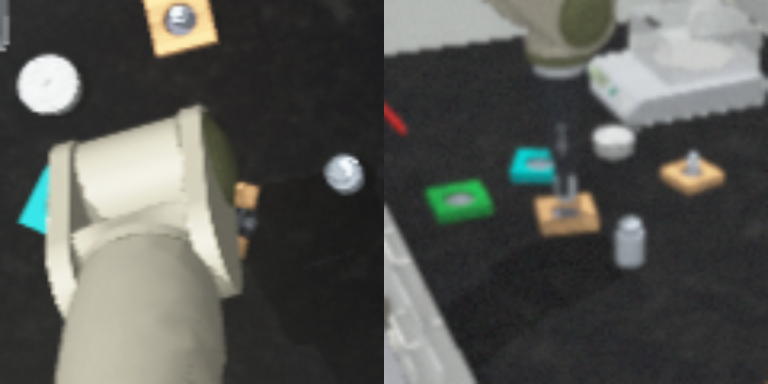

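Weight c is above the light-wood well (crop 567,210), clear of the turquoise and green blocks. Lowering it.

```bash
python3 -m creep '[[[0.4,-0.1,0.1,0],[0.8,-0.1,0.1,0],[1.2,-0.1,0.1,0],[1.6,-0.1,0.1,0],[1.9,-0.1,0.1,0],[2.1,-0.1,0.1,0],[2.3,-0.1,0.1,0],[2.4,-0.1,0.1,0],[2.45,-0.1,0.1,0],[2.45,-0.1,0.1,0]]]'
python3 -m creep '[[[0,0,0,0],[0,0,0,0],[0.05,0,0,0],[0.05,0,0,0],[0.05,0,0,0],[0.1,0,0,0],[0.1,0,0,0],[0.1,0,0,0],[0.1,0,0,0],[0.1,0,0,0]]]'
```

```text
time_s: 30.7
ee_pos: [0.4242, 0.2308, 0.0153]
eef_rot: [-1.235, 1.57, -1.576]
ft_force: [-0.5, -0.7, -1.4]
opening: 0.287
time_s: 31.95
ee_pos: [0.4243, 0.2308, 0.0149]
eef_rot: [-0.997, 1.57, -1.337]
ft_force: [-2.9, -1.3, 10.2]
opening: 0.288
```

```bash
python3 -m creep '[[[0,0,0,0],[0,0,0,0],[0,0,0,0],[0,0,0,0],[0,0,0,0],[0,0,0,0],[-2,0,0,0],[-5,0,0,0],[-8,0,0,0],[-10.5,0,0,0]]]' 65
python3 -c "
from h import *
print(tool([.462,.098,.12]),tool([.462,.098,.013]))"
```

```text
time_s: 33.2
ee_pos: [0.4243, 0.231, 0.1211]
eef_rot: [-0.494, 1.569, -0.835]
ft_force: [0.4, 0.0, 0.2]
opening: 0.647
[  0.13 -11.28   7.99] [ 10.83 -11.27   7.98]
```

```bash
python3 -m creep '[[[0,-4,2.8,0],[0,-8,5.6,0],[0.1,-11.3,8,0],[0.1,-11.3,8,0],[2,-11.3,8,0],[4.5,-11.3,8,0],[7,-11.3,8,0],[9,-11.3,8,0],[10.6,-11.3,8,0],[10.6,-11.3,8,0]]]' 80
python3 -m creep '[[[0,0,0,0],[0,0,0,0],[0,0,0,0],[0,0,0,0],[0,0,0,0],[0,0,0,0],[0,0,0,0],[0,0,0,0],[0,0,0,0],[0,0,0,0]]]' 0 50
python3 -m creep '[[[-0.3,0,0,0],[-0.6,0,0,0],[-0.9,0,0,0],[-1.2,0,0,0],[-1.5,0,0,0],[-2,0,0,0],[-2.5,0,0,0],[-3,0,0,0],[-3,0,0,0],[-3,0,0,0]]]'
python3 - <<'E'
from h import *
print(tool([.4642,-.262,.045]))
p,d=snap('top','t7');q,_=snap('side','s7')
cv2.imwrite('pics/v7.png',np.hstack([cv2.resize(p[140:260,190:310],None,fx=3.2,fy=3.2),cv2.resize(q[140:260,250:370],None,fx=3.2,fy=3.2)]))
E
```

```text
time_s: 34.45
ee_pos: [0.4612, 0.0984, 0.0145]
eef_rot: [-2.285, 1.569, -2.625]
ft_force: [0.2, -0.9, 0.4]
opening: 0.8
time_s: 35.7
ee_pos: [0.4617, 0.0988, 0.0156]
eef_rot: [-0.655, 1.57, -0.994]
ft_force: [-1.8, 3.2, 5.4]
opening: 0.393
time_s: 36.95
ee_pos: [0.4616, 0.0988, 0.0455]
eef_rot: [-0.973, 1.57, -1.313]
ft_force: [-1.0, 1.4, -2.4]
opening: 0.393
[  0.06 -33.93  12.27]
```

View pics/v7.png

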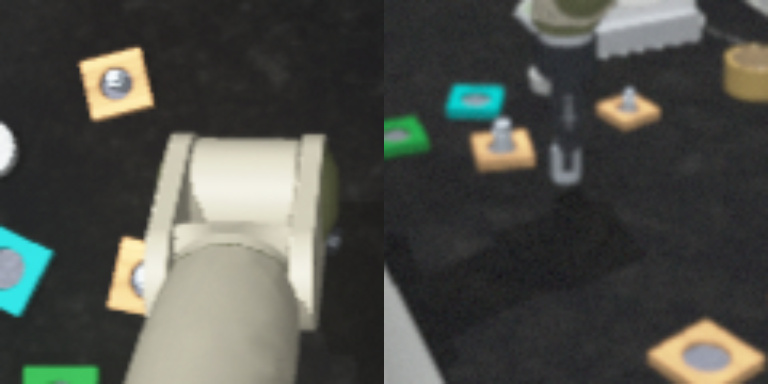

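Weight c stands in its well (crop 502,138), and b is gripped and lifted 3 cm (566,165). Carrying b to its well over empty table.

```bash
python3 -m creep '[[[0,-2.5,0.9,0],[0,-6,2.2,0],[0,-10,3.6,0],[0,-14.5,5.2,0],[0,-19,6.9,0],[0,-23.5,8.5,0],[0,-28,10.1,0],[0,-31.5,11.4,0],[0,-33.9,12.3,0],[0,-33.9,12.3,0]]]'
python3 - <<'E'
from h import *
print(tool([.4642,-.262,.0216]))
p,d=snap('top','t8');q,_=snap('side','s8')
cv2.imwrite('pics/v8.png',np.hstack([cv2.resize(p[150:270,310:430],None,fx=3.2,fy=3.2),cv2.resize(q[170:290,290:410],None,fx=3.2,fy=3.2)]))
E
```

```text
time_s: 38.3
ee_pos: [0.4643, -0.2632, 0.0453]
eef_rot: [-1.335, 1.57, -1.677]
ft_force: [-0.5, 0.0, -1.6]
opening: 0.393
[ 2.37  0.11 -0.05]
```

View pics/v8.png

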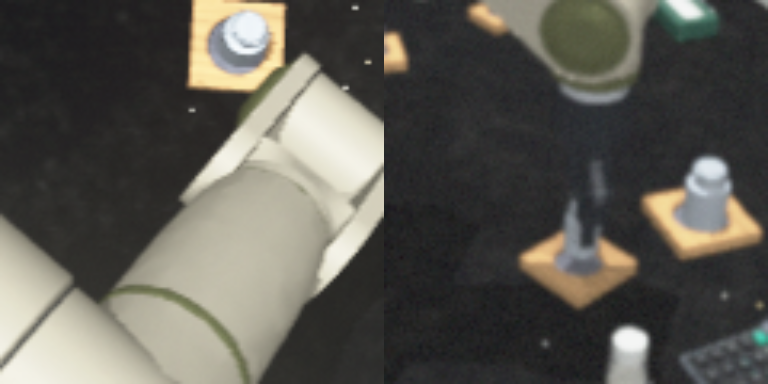

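Weight b hangs over its well (crop 578,250), with the arm clear of weight a and the vial. Lowering it.

```bash
python3 -m creep '[[[0.4,0.1,0,0],[0.8,0.1,0,0],[1.2,0.1,0,0],[1.5,0.1,0,0],[1.8,0.1,0,0],[2,0.1,0,0],[2.2,0.1,0,0],[2.3,0.1,0,0],[2.35,0.1,0,0],[2.35,0.1,0,0]]]'
python3 -m creep '[[[0,0,0,0],[0,0,0,0],[0.05,0,0,0],[0.05,0,0,0],[0.05,0,0,0],[0.1,0,0,0],[0.1,0,0,0],[0.1,0,0,0],[0.1,0,0,0],[0.1,0,0,0]]]'
```

```text
time_s: 39.65
ee_pos: [0.4646, -0.2603, 0.0217]
eef_rot: [2.954, 1.57, 2.614]
ft_force: [0.8, 1.3, -1.6]
opening: 0.395
time_s: 40.9
ee_pos: [0.4647, -0.2604, 0.0216]
eef_rot: [-2.956, 1.57, 2.988]
ft_force: [-4.2, 1.8, 10.3]
opening: 0.39
```

```bash
python3 -m creep '[[[0,0,0,0],[0,0,0,0],[0,0,0,0],[0,0,0,0],[0,0,0,0],[0,0,0,0],[-2,0,0,0],[-5,0,0,0],[-9,0,0,0],[-13,0,0,0]]]' 75
python3 -m creep '[[[0,4,-1.4,0],[0,9,-3.2,0],[0,14,-5,0],[0,19,-6.8,0],[0,22,-8,0],[0,22,-8,0],[0,22,-8,0],[0,22,-8,0],[0,22,-8,0],[0,22,-8,0]]]'
python3 - <<'E'
from h import *
p,d=snap('top','t9');q,_=snap('side','s9')
cv2.imwrite('pics/v9.png',np.vstack([cv2.resize(p[140:250,165:475],None,fx=2.5,fy=2.5),cv2.resize(q[140:310,240:550][:120],None,fx=2.5,fy=2.5)])[:600])
for n,x,y,h in(('a',.6216,-.2485,.078),('b',.4642,-.262,.062),('c',.4262,.2311,.05),('d',.6275,.2672,.04)):
  for cam,dd in(('top',d),('side',_)):
    c=bot.calibration(cam);K=c['K'];T=np.array(c['world_from_camera'])
    vv,uu=np.mgrid[:400,:640];P=np.stack([(uu-K[0,2])/K[0,0]*dd,(vv-K[1,2])/K[1,1]*dd,dd],-1)@T[:3,:3].T+T[:3,3]
    t=P[(np.hypot(P[...,0]-x,P[...,1]-y)<.035)&(P[...,2]>h-.007)&(P[...,2]<h+.03)]
    print(n,cam,len(t),np.round(t.mean(0)-[x,y,0],4) if len(t) else '', h)
E
```

```text
time_s: 42.15
ee_pos: [0.4647, -0.2603, 0.1528]
eef_rot: [3.095, 1.57, 2.755]
ft_force: [0.2, -0.4, -0.2]
opening: 0.753
time_s: 43.4
ee_pos: [0.4626, -0.0266, 0.1528]
eef_rot: [-3.139, 1.57, 2.803]
ft_force: [-0.0, -0.2, 0.5]
opening: 0.752
a top 91 [-0.0012 -0.0017  0.0772] 0.078
a side 55 [-0.002  -0.0059  0.0768] 0.078
b top 55 [-0.0002  0.      0.0614] 0.062
b side 40 [-0.0008 -0.0035  0.061 ] 0.062
c top 33 [-0.0002 -0.0042  0.0487] 0.05
c side 12 [ 0.0004 -0.0061  0.0486] 0.05
d top 12 [-0.0009 -0.0041  0.0401] 0.04
d side 2 [ 0.0033 -0.0058  0.0393] 0.04
```

View pics/v9.png

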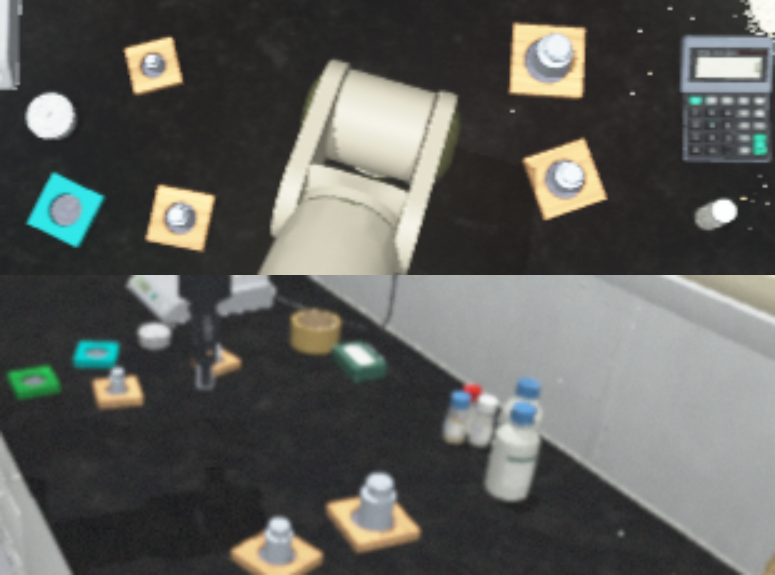

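All four weights stand upright in their wells at the expected heights and no more than about 6 mm off centre. The dish and vial are in place, and the arm is clear.

```bash
python3 -c "
from workcell import bot
print(bot.hand_in())"
```

```text
the job is handed in; nothing more can be done
None
```

I put all four weights away in the light-wood wells made for their sizes, in the order a, d, c, b, and handed the job in. It reported no verdict. The arm's clock last read 43.4 s of the 109 s allowed. I lowered each weight until the force reading showed contact before opening the gripper.

**Final checks:**
- **Height:** in the depth images the knob tops were within about 1.5 mm of the height expected for a weight on its well floor. All four looked upright.
- **Centring:** weights were 0 to 4 mm off centre from the top camera and 4 to 7 mm from the side camera. The limit is 12 mm. The side figures are probably too large, since that camera mostly sees the near face of each knob. For weight d it had only 2 points, so its figure there is weak.
- **Surroundings:** in the last picture the dish, vial and turquoise and green blocks showed no visible shift; I did not measure them. The gripper is open and clear of everything.

No check failed.

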